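# Set up the banding wheel for a teapot

## Robot

A 6-joint arm with a two-finger parallel gripper is mounted at the origin on the work surface. World frame = base frame: x ahead of the robot, y to its left, z up, the work surface at z = 0. Lengths are in mm, angles in degrees, forces in N, time in s.
With the tool pointing down it reaches from about 200 to 875 mm from the base axis. Payload 3.4 kg.
Tool frame: the origin (TCP) lies midway between the tips of the shut fingers; the grasp point (between the pads) lies grasp_offset behind it (grasp_offset is the distance from the TCP to the grasp point, in mm); z points along the fingers, y is the line along which they close (so a half turn about z gives the same grasp; the last joint's range is limited). The gripper opens to 94 mm and grips with 3 to 60 N. Pads are 16 mm wide; open, the fingers measure 119 mm over their backs; the gripper's body (75 mm by 177 mm) begins 78 mm behind the grasp point.
Start: joints at [-72.594, 15.808, 86.224, -0, 77.962, -6.933], TCP at [236.983, -523.932, 205.493] pointing down, gripper open.
Joint ranges: [-165.64, 165.64], [-43.16, 119.46], [12.63, 154.43], [-67.54, 247.53], [6.08, 155.33], [-154.97, 154.97]. Speed limits (degrees/s): [147.25, 147.25, 180, 180, 180, 180].

## Interface

Orientations are given as [roll, pitch, yaw] about the fixed x, y, z axes, in that order (R = Rz(yaw) Ry(pitch) Rx(roll)).
In Python, from bench import sense, capture, camera_model, close_job, grasp_offset gives the robot as it stands.
- The arm moves only by the tool servo_tool, never from a script. Its argument "deltas" is a list of rows, each an object with "angular": the turn, a rotation vector about the world's x, y, z scaled (see below), a list of three; "dp": the shift along the world's x, y, z scaled (see below), a list of three; "gripper": the closure, from -1 (fully open) to 1 (shut). A call has exactly 5 rows; each row is the pose to reach, as a shift and turn from the pose commanded when the call began; what a row does not reach only later rows make up. The controller multiplies each number of a shift by 20 cm and each number of a turn by 1.5 rad. A row lasts 1/10 s, in which the tool goes at most 50 mm and 8.59 degrees, less where a joint would pass 70% of its speed; a pose out of reach is approached as far as the arm can. A call with a number of a shift or a turn outside -1 to 1 is refused whole. A call with a gripper value outside its range is refused whole. The fingers move at their own pace and stop on an object; "squeeze" is the grip in N (left out, the last holds). Time passes only in rows, so rows that repeat a pose let the fingers close, or fill a call up. It gives the time, the measured TCP pose, the force, the opening and the grip force at its end, in the units of the state.
- sense(): the state, without advancing time (a new reading comes with each control period).
- capture(name): name is "scene" or "side" or "wrist"; returns the picture (480x640x3 uint8, red, green, blue); there is no depth.
- camera_model(name): a dict with "vfov" (degrees; the focal length in pixels is half the picture's height over the tangent of half this angle, whatever the lens; pixels are square), "cx", "cy" (the principal point, pixels), "xyz" and "attitude" of the camera in the world; the wrist camera has in their place "T_tool_cam" (4x4, takes a point from camera to tool coordinates, whose origin is the TCP and whose axes are the flange's). Camera axes: x right, y down, z forward; pixel columns grow to the right and rows downward; lengths in mm; the calibration is good to about 2 mm. A picture is of the moment at which its call begins: read the wrist's pose just before it. camera_model takes no time and is no camera call.
- close_job(): hands the job in; it is judged then, once.
The state is a dict: "time_s": time; "joint_positions": joint angles; "qvel": joint speeds; "tau": joint torques, N m; "eef_pos": TCP position; "ee_rot": TCP orientation; "contact_force": force on the tool from outside, world axes, zero at the start; "torque": the same for the moment, N m; "finger_gap": finger opening in mm; "finger_force": force on a finger pad.
Only numpy, scipy, OpenCV 4.12 (cv2) and the standard library are available. Lean on these libraries where they do the work, as an engineer would, in place of code of your own. Each camera call takes 0.05 s, during which the arm holds its last target. There are 200 camera calls.

## Task

Pick up the teapot by its hoop and stand it in the middle of the banding wheel with its spout pointing away from the thumbscrew, then let go of it. Then set the wheel's drag: turn the thumbscrew clockwise until it seats, and after that back it off a quarter turn. Finish while still gripping the thumbscrew there: do not let go of it, and leave the other pots and tools where they are.

Things in the scene. Friction and masses are not known exactly. Their poses are not given: they have to be found in the camera images.
- teapot: Unglazed, biscuit-coloured teapot, about 0.4 kg, the only pot with an overhead hoop; round body 100 mm across at its widest, foot 72 mm across, lid and body one piece, lid knob's top 76 mm above the foot. Origin: centre of the foot's underside; z up; x towards the spout. Starts upright on the bench.
- hoop_top (a point): Middle of the hoop's straight top bar, 125 mm above the teapot's foot. The bar is round, 10 mm thick, 48 mm long along the teapot's x axis; 44 mm of free air between it and the lid knob. The teapot hangs level when lifted here.
- spout (a point): Mouth of the spout, 80 mm from the teapot's axis along its +x, 62 mm above the foot.
- stand: Fixed banding-wheel stand, grey. Origin: on the bench, on the wheel's axis; z up; its -y axis points from the wheel to the thumbscrew, so its +y points away from the thumbscrew. A 46 mm square grey block, 58 mm tall, 150 mm from the wheel's axis carries the thumbscrew.
- wheel_top (a point): Centre of the flat top of the aluminium wheel (disc 170 mm across, 12 mm thick, scribed with concentric circles, the smallest just larger than the teapot's foot), 60 mm above the bench. The wheel turns on its axis, with a drag of 0.08 N m. This point does not turn with it: its axes are the stand's.
- screw_grip (a point): On the axis of the thumbscrew, at the height to grip it, 100 mm above the bench. The head is a round knurled steel knob 40 mm across with a vertical axis, from 84 to 112 mm above the bench, a small dark pointer bar on top (to 115 mm) that lies along the stand's +x from the axis when the screw is seated. Free all round and above; the block's top is at 58 mm. It can be gripped at any yaw.
- screw (a joint): Angle of the thumbscrew in rad: 0 is seated (hard stop), growing as it is backed off (counter-clockwise from above). Clockwise from above drives it in. At the start it stands 1.0 to 2.4 rad short of seated. Friction 0.05 N m; stays where it is left; the head does not rise or sink.
- jug: Bystander, leave where it is: unglazed mug 72 mm across, 75 mm tall with a side handle. Origin: near the centre of the underside.
- bowl: Bystander, leave where it is: unglazed bowl 90 mm across, 45 mm tall. Origin: near the centre of the underside.
- vase: Bystander, leave where it is: unglazed narrow-necked vase 84 mm across, 130 mm tall. Origin: near the centre of the underside.
- beaker: Bystander, leave where it is: handleless terracotta beaker 70 mm across, 70 mm tall. Origin: near the centre of the underside.
- wash_bottle: Bystander, leave where it is: white plastic wash bottle 64 mm across, 190 mm tall with a bent spout. Origin: near the centre of the underside.
- clay_knife: Bystander, leave where it is: wooden modelling knife about 205 mm long, 8 mm thick, lying flat. Origin: near the centre of the underside.
- cup: Bystander, leave where it is: handleless unglazed cup 68 mm across, 60 mm tall. Origin: near the centre of the underside.
Mind the look-alikes: they are no part of the job. Leave any pink or red look-alike of the teapot alone.

How it is judged (in metres and radians):
On the way, in this order (a step that is already met when the one before it is completed fails the run):
1. the teapot is lifted by its hoop, clear of the bench (height (world z) of teapot above 0.03 m and contact force between teapot and the fingers above 0.5 N and distance between the grasp point and hoop_top below 0.04 m), for 0.1 s.
2. the teapot stands free in the middle of the wheel, spout away from the thumbscrew (horizontal distance between teapot and wheel_top below 0.018 m and z of teapot in the frame of wheel_top between -0.006 and 0.006 m and angle between teapot's own z axis and vertical below 0.08 rad and y of spout in the frame of stand above 0.05 m and contact force between teapot and the fingers below 0.05 N and linear speed of teapot below 0.03 m/s), for 0.2 s.
3. the thumbscrew is seated, the teapot still in place (value of joint screw below 0.07 rad and horizontal distance between teapot and wheel_top below 0.018 m and z of teapot in the frame of wheel_top between -0.006 and 0.006 m and angle between teapot's own z axis and vertical below 0.08 rad and y of spout in the frame of stand above 0.05 m), for 0.1 s.
At the end, for the whole second after the job is handed in: Teapot upright and still on the wheel, within 18 mm of its axis, not touched, spout mouth at least 50 mm out on the side away from the thumbscrew; the thumbscrew, once seated, is backed off 1.57 +-0.3 rad, not turning, still gripped with over 2 N; bystanders within 30 mm of their start (all of step 2 and value of joint screw between 1.2708 and 1.8708 rad and velocity of joint screw between -0.1 and 0.1 rad/s and contact force between screw and the fingers above 2 N); the arm keeps its last pose, push and grip.
It fails at once if the teapot is tipped over (more than 0.6 rad) (angle between teapot's own z axis and vertical above 0.6 rad).
It fails at once if another pot or tool is moved more than 30 mm (distance of any of jug, bowl, vase, beaker, wash_bottle, clay_knife, cup from where it was at the start of the episode above 0.03 m).
It also fails if it takes over 61 s, if anything falls off the work surface, if the arm or the gripper's body presses on something with over 40 N, if the wrist force passes 120 N, or if a joint passes its speed limit or range.

## Working session

There is one attempt and no reset: what is moved stays moved. The work goes in short steps, Python scripts to look and compute and a tool call to move; the robot and the scene stay as the last step left them, time stands still between calls to the robot, and variables do not carry over. Pictures are saved under pics/ and viewed, at most 10 in all, crops included, and the job is handed in when it is done.

Besides the shell and the picture viewer there is one more tool, called after "Call:" in YAML: its name, and indented under it one key for each argument. servo_tool: Moves the arm, as the interface text tells. Shifts and turns lie within -1 to 1; 1 stands for 20 cm of shift or 1.5 rad of turn. Its arguments: {"type":"object","properties":{"deltas":{"type":"array"},"squeeze":{"type":"number"}},"required":["deltas"]}

```bash
mkdir -p pics
cat > h.py <<'E'
import numpy as np,cv2
from scipy.spatial.transform import Rotation as R
from bench import sense,capture,camera_model,close_job,grasp_offset
def cam(n,s=None):
    m=camera_model(n);f=240/np.tan(np.radians(m['vfov'])/2)
    if n=='wrist':
        s=s or sense();T=np.eye(4);T[:3,:3]=R.from_euler('xyz',s['ee_rot'],degrees=True).as_matrix();T[:3,3]=s['eef_pos']
        T=T@np.array(m['T_tool_cam']);return f,m['cx'],m['cy'],T[:3,:3],T[:3,3]
    return f,m['cx'],m['cy'],R.from_euler('xyz',m['attitude'],degrees=True).as_matrix(),np.array(m['xyz'])
def ray(c,u,v):
    f,cx,cy,A,p=c;d=A@np.array([(u-cx)/f,(v-cy)/f,1]);return p,d/np.linalg.norm(d)
def onz(c,u,v,z):
    p,d=ray(c,u,v);return (p+d*(z-p[2])/d[2]).round(1)
def proj(c,P):
    f,cx,cy,A,p=c;q=A.T@(np.array(P)-p);return (cx+f*q[0]/q[2],cy+f*q[1]/q[2])
E
python3 - <<'E'
from h import *
s=sense();print(s,grasp_offset)
for n in('scene','side','wrist'):
    print(n,camera_model(n)); cv2.imwrite(f'pics/{n}0.png',capture(n)[:,:,::-1])
E
```

```text
{'time_s': 0.0, 'joint_positions': array([-7.25933929e+01,  1.58475280e+01,  8.62923664e+01,  1.81833905e-03,
        7.79609594e+01, -6.93197338e+00]), 'qvel': array([-0.05615028, -0.01037198,  0.03293749, -0.00879874, -0.07054936,
       -0.01841693]), 'tau': array([ 1.83900025e-03, -4.04568565e+01, -2.37222433e+01,  7.00220000e-02,
        3.41208803e-02, -1.42741533e-04]), 'eef_pos': array([ 236.82457232, -523.37235779,  204.62551602]), 'ee_rot': array([-1.79900098e+02, -1.39367979e-02,  2.43381875e+01]), 'contact_force': array([ 0.32017185, -0.04020229, -0.28067481]), 'torque': array([0.04682908, 0.0256442 , 0.00583483]), 'finger_force': 0.0, 'finger_gap': 93.79982113503507} 18.8
scene {'vfov': 47.12930196853177, 'cx': 316.03214357868205, 'cy': 238.42259515956175, 'xyz': array([1085.24459461, -809.30807385, 1262.23967013]), 'attitude': array([-137.63485025,    0.98646936,   31.45786261])}
side {'vfov': 52.73430775954148, 'cx': 312.31339563454117, 'cy': 243.9741647674948, 'xyz': array([211.60050088, 952.64418089, 899.93235976]), 'attitude': array([-129.3001207 ,    1.14526898, -162.45779017])}
wrist {'vfov': 67.84288116110953, 'cx': 327.3440283032841, 'cy': 246.61393611057073, 'T_tool_cam': array([[-6.57071318e-05, -9.68323831e-01, -2.49697725e-01,
         7.23096717e+01],
       [ 9.99997727e-01, -5.95776385e-04,  2.04726531e-03,
        -8.75796019e-02],
       [-2.13117979e-03, -2.49697023e-01,  9.68321669e-01,
        -1.79427555e+02],
       [ 0.00000000e+00,  0.00000000e+00,  0.00000000e+00,
         1.00000000e+00]])}
```

View pics/scene0.png

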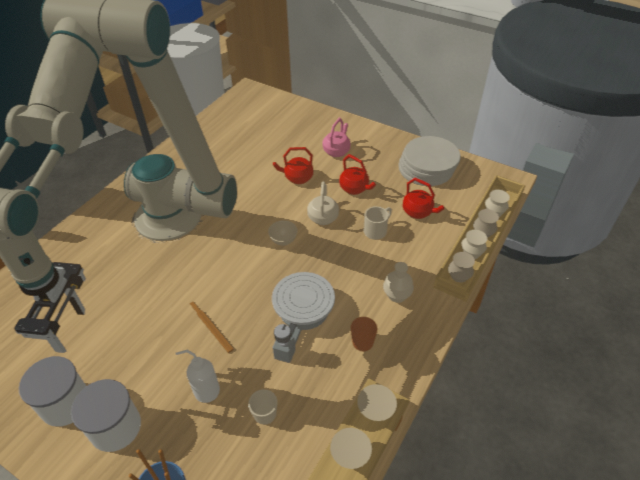

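View pics/side0.png

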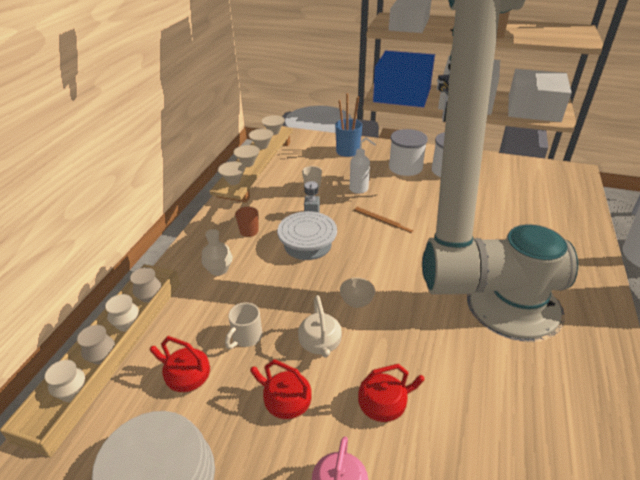

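Scene picture: the biscuit teapot with a hoop is at (323,210). Look-alikes are the red teapots at (298,168), (354,178) and (419,203), the pink one at (337,143) and the jug at (376,222). The wheel is at (303,298) and the thumbscrew at (285,333). In the side view the teapot is at (320,333) with its spout towards the camera, the wheel at (307,232) and the screw at (312,190). I choose the biscuit pot and check it in one close crop.

Run:
```python
from h import *
a=cv2.imread('pics/scene0.png');b=cv2.imread('pics/side0.png')
z=lambda i,x,y:cv2.resize(i[y:y+75,x:x+100],(400,300),interpolation=cv2.INTER_CUBIC)
cv2.imwrite('pics/crop1.png',np.vstack([np.hstack([z(a,275,170),z(b,270,285)]),np.hstack([z(a,250,268),z(b,260,175)])]))
```

```text
(no output)
```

View pics/crop1.png

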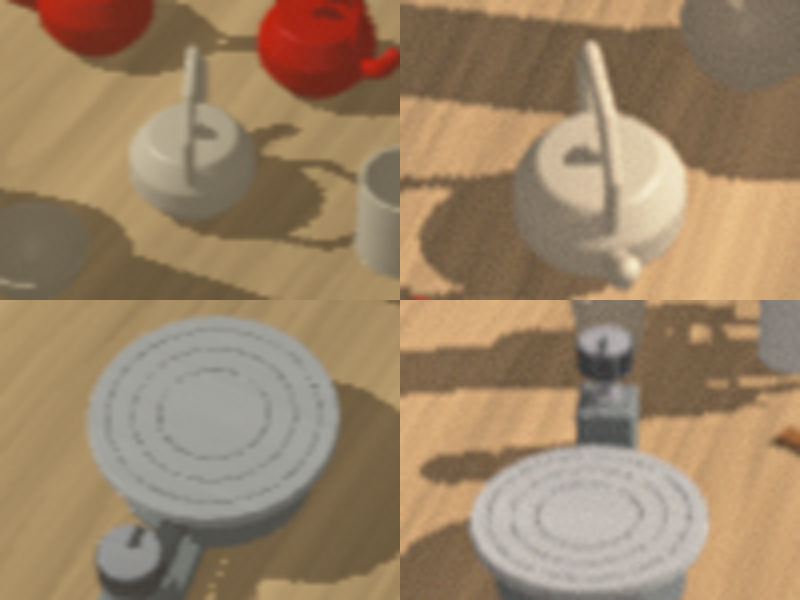

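Crop: the biscuit teapot with its hoop is confirmed. In the side view the spout mouth is at (327,352.5) and the body centre at about (320,333.5). In the scene view the body centre is at (323,210). The wheel's top centre is at scene (303.5,297) and side (307.4,229.3). The knob's top is at scene (282.5,331) and side (311,187.5), with a small dark pointer on it.

Run:
```python
from h import *
a=cam('scene');b=cam('side')
def tri(p,q):
    (o1,d1),(o2,d2)=ray(a,*p),ray(b,*q)
    t=np.linalg.lstsq(np.c_[d1,-d2],o2-o1,rcond=None)[0];x,y=o1+d1*t[0],o2+d2*t[1];return ((x+y)/2).round(1),np.linalg.norm(x-y).round(1)
print('body',tri((323.2,210.2),(319.9,333.5)),onz(a,323.2,210.2,38),onz(b,319.9,333.5,38))
print('spout',onz(b,327,352.5,62))
print('wheel',tri((303.5,297),(307.4,229.25)),onz(a,303.5,297,60),onz(b,307.4,229.25,60))
print('knob',tri((282.5,330.8),(311.25,187.5)),onz(a,282.5,330.8,112),onz(b,311.25,187.5,112))
print('pointer',onz(a,282.5,330.8,115),onz(a,285.5,325.5,115))
```

```text
body (array([435. , 252.6,  30.4]), np.float64(4.3)) [441.  246.7  38. ] [431.1 257.6  38. ]
spout [395.2 322.8  62. ]
wheel (array([573.9, -83. ,  56.5]), np.float64(5.0)) [577.8 -84.3  60. ] [570.4 -80.2  60. ]
knob (array([ 605.5, -225.1,  104.2]), np.float64(3.0)) [ 610.2 -228.6  112. ] [ 600.4 -214.6  112. ]
pointer [ 611.4 -230.1  115. ] [ 609.2 -213.5  115. ]
```

Run:
```python
from h import *
a=cam('scene')
for n,u,v,z in[('bottle',206,398,0),('cup',263,415,10),('beaker',362,342,10),('vase',399,293,20),('jug',376,230,30),('bowl',283,232,30),('tin',60,412,5),('tin2',115,440,5)]:print(n,onz(a,u,v,z))
```

```text
bottle [ 510.1 -430.5    0. ]
cup [ 659.4 -397.2   10. ]
beaker [766.7 -98.7  10. ]
vase [783.   87.9  20. ]
jug [620.7 261.7  30. ]
bowl [379.4 109.6  30. ]
tin [ 231.1 -643.2    5. ]
tin2 [ 396.5 -623.9    5. ]
```

Call:
servo_tool:
  deltas:
    - {"dp": [0, 0.1, 0.1], "angular": [0, 0, 0.05], "gripper": -1}
    - {"dp": [0.02, 0.25, 0.2], "angular": [0, 0, 0.1], "gripper": -1}
    - {"dp": [0.08, 0.45, 0.3], "angular": [0, 0, 0.17], "gripper": -1}
    - {"dp": [0.15, 0.7, 0.3], "angular": [0, 0, 0.23], "gripper": -1}
    - {"dp": [0.2, 0.92, 0.3], "angular": [0, 0, 0.3], "gripper": -1}
  squeeze: 30

```text
time_s: 0.65
eef_pos: [277.4, -338.4, 265.9]
ee_rot: [179.9, -0.0, 50.3]
contact_force: [0.8, 0.4, -0.1]
finger_gap: 94.1
finger_force: 0.0
```

Call:
servo_tool:
  deltas:
    - {"dp": [0.05, 0.19, 0], "angular": [0, 0, 0.053], "gripper": -1}
    - {"dp": [0.1, 0.38, 0], "angular": [0, 0, 0.107], "gripper": -1}
    - {"dp": [0.16, 0.58, 0], "angular": [0, 0, 0.16], "gripper": -1}
    - {"dp": [0.21, 0.78, 0], "angular": [0, 0, 0.213], "gripper": -1}
    - {"dp": [0.26, 0.98, 0], "angular": [0, 0, 0.267], "gripper": -1}

```text
time_s: 1.15
eef_pos: [328.9, -142.2, 265.4]
ee_rot: [180.0, -0.0, 73.2]
contact_force: [0.8, -0.5, -0.2]
finger_gap: 93.9
finger_force: 0.0
```

Call:
servo_tool:
  deltas:
    - {"dp": [0.05, 0.19, 0], "angular": [0, 0, 0.053], "gripper": -1}
    - {"dp": [0.1, 0.38, 0], "angular": [0, 0, 0.107], "gripper": -1}
    - {"dp": [0.16, 0.58, 0], "angular": [0, 0, 0.16], "gripper": -1}
    - {"dp": [0.21, 0.78, 0], "angular": [0, 0, 0.213], "gripper": -1}
    - {"dp": [0.26, 0.98, 0], "angular": [0, 0, 0.267], "gripper": -1}

```text
time_s: 1.65
eef_pos: [380.9, 53.8, 265.5]
ee_rot: [180.0, 0.0, 96.2]
contact_force: [1.2, -1.4, 0.4]
finger_gap: 94.4
finger_force: 0.0
```

Call:
servo_tool:
  deltas:
    - {"dp": [0.06, 0.22, 0], "angular": [0, 0, 0.06], "gripper": -1}
    - {"dp": [0.13, 0.44, 0], "angular": [0, 0, 0.12], "gripper": -1}
    - {"dp": [0.2, 0.7, 0], "angular": [0, 0, 0.18], "gripper": -1}
    - {"dp": [0.26, 0.95, 0], "angular": [0, 0, 0.267], "gripper": -1}
    - {"dp": [0.26, 0.97, 0], "angular": [0, 0, 0.267], "gripper": -1}

```text
time_s: 2.15
eef_pos: [433.6, 250.7, 264.6]
ee_rot: [180.0, -0.1, 119.3]
contact_force: [-0.4, -1.4, -0.6]
finger_gap: 94.2
finger_force: 0.0
```

Run:
```python
from h import *
s=sense();print(s['eef_pos'],s['ee_rot'],s['joint_positions']);cv2.imwrite('pics/w1.png',capture('wrist')[:,:,::-1])
np.save('w1.npy',np.r_[s['eef_pos'],s['ee_rot']])
```

```text
[433.63934992 250.66581522 264.64335026] [ 1.79962450e+02 -1.15027069e-01  1.19318180e+02] [21.97218364  7.64444312 88.61130213  0.11960145 83.72173363 -7.35901467]
```

View pics/w1.png

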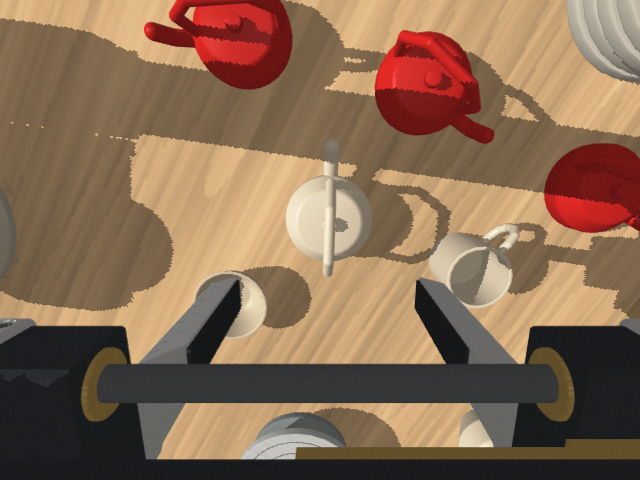

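The wrist picture shows the teapot body centre at (329,219), the spout mouth at (332,147) and the hoop from (331,178) to (328,276), nearly upright in the picture. Nothing stands between the fingers and the hoop, but the left finger is over the bowl.

Run:
```python
from h import *
v=np.load('w1.npy');c=cam('wrist',dict(eef_pos=v[:3],ee_rot=v[3:]))
B=onz(c,329,219,38);S=onz(c,332,147,62);print('body',B,'spout',S,np.degrees(np.arctan2(*(S-B)[1::-1])),np.linalg.norm((S-B)[:2]))
for p in[(331,178),(328,276)]:print('hoop',onz(c,*p,125))
for z in (120,125):print(proj(c,[B[0],B[1],z]))
img=cv2.imread('pics/w1.png');h=cv2.cvtColor(img,cv2.COLOR_BGR2HSV)
# hoop mid columns by bright ridge on several rows
for y in range(180,276,10): print(y,img[y,318:342].mean(1).astype(int))
```

```text
body [435.4 251.7  38. ] spout [399.  322.4  62. ] 117.24174151735731 79.5201232393411
hoop [411.  297.6 125. ]
hoop [453.3 217.  125. ]
(np.float64(329.4880926804675), np.float64(234.46870972024894))
(np.float64(329.52525688833714), np.float64(235.65461294234055))
180 [192 189 186 184 185 181 180 176 177 210 205 197 180 164 143 122 114 118
 125 151 120 119 119 118]
190 [197 197 198 199 201 199 199 201 214 212 203 192 176 159 139 119 110 118
 160 171 162 155 149 144]
200 [211 213 212 211 210 210 211 212 215 209 201 189 174 154 135 117 111 124
 185 205 204 204 204 202]
210 [209 209 207 207 207 207 211 222 229 236 238 216 203 184 158 133 112 124
 180 200 200 201 199 198]
220 [205 206 204 201 185 192 209 227 230 235 229 210 196 174 149 126 110 107
 119 119 120 118 120 119]
230 [205 201 203 204 203 202 217 228 232 235 220 204 185 164 138 115 110 114
 117 120 119 119 117 117]
240 [203 202 201 201 201 204 224 229 233 231 214 200 178 151 127 112 127 197
 195 196 193 194 192 193]
250 [199 199 200 198 199 206 226 230 232 223 208 191 168 145 120 117 157 193
 192 194 194 193 191 185]
260 [155 154 149 151 162 213 226 231 228 216 202 182 161 134 113 110 114 111
 122 132 136 164 164 164]
270 [156 156 154 156 165 209 199 189 174 157 137 120 107 106 119 168 167 165
 163 161 159 158 155 154]
```

Call:
servo_tool:
  deltas:
    - {"dp": [0.005, 0, -0.2], "angular": [0, 0, -0.01], "gripper": -1}
    - {"dp": [0.009, 0.005, -0.42], "angular": [0, 0, -0.023], "gripper": -1}
    - {"dp": [0.009, 0.005, -0.62], "angular": [0, 0, -0.023], "gripper": -1}
    - {"dp": [0.009, 0.005, -0.79], "angular": [0, 0, -0.023], "gripper": -1}
    - {"dp": [0.009, 0.005, -0.79], "angular": [0, 0, -0.023], "gripper": -1}

```text
time_s: 2.7
eef_pos: [430.6, 244.0, 103.6]
ee_rot: [-179.4, -0.0, 116.9]
contact_force: [-0.3, -1.3, 0.3]
finger_gap: 94.0
finger_force: 0.0
```

Call:
servo_tool:
  deltas:
    - {"dp": [0, 0, 0], "angular": [0, 0, 0], "gripper": 1}
    - {"dp": [0, 0, 0], "angular": [0, 0, 0], "gripper": 1}
    - {"dp": [0, 0, 0], "angular": [0, 0, 0], "gripper": 1}
    - {"dp": [0, 0, 0], "angular": [0, 0, 0], "gripper": 1}
    - {"dp": [0, 0, 0], "angular": [0, 0, 0], "gripper": 1}
  squeeze: 30

```text
time_s: 3.2
eef_pos: [435.3, 247.3, 108.4]
ee_rot: [179.9, 0.0, 117.0]
contact_force: [-0.3, 0.8, -0.2]
finger_gap: 57.2
finger_force: 0.0
```

Call:
servo_tool:
  deltas:
    - {"dp": [0, 0, 0], "angular": [0, 0, 0], "gripper": 1}
    - {"dp": [0, 0, 0], "angular": [0, 0, 0], "gripper": 1}
    - {"dp": [0, 0, 0], "angular": [0, 0, 0], "gripper": 1}
    - {"dp": [0, 0, 0], "angular": [0, 0, 0], "gripper": 1}
    - {"dp": [0, 0, 0], "angular": [0, 0, 0], "gripper": 1}

```text
time_s: 3.7
eef_pos: [434.7, 247.1, 107.4]
ee_rot: [-180.0, -0.0, 117.0]
contact_force: [0.2, -0.6, -0.0]
finger_gap: 17.7
finger_force: 0.0
```

Call:
servo_tool:
  deltas:
    - {"dp": [0, 0, 0], "angular": [0, 0, 0], "gripper": 1}
    - {"dp": [0, 0.01, 0], "angular": [0, 0, 0], "gripper": 1}
    - {"dp": [0, 0.01, 0], "angular": [0, 0, 0], "gripper": 1}
    - {"dp": [0, 0.01, 0], "angular": [0, 0, 0], "gripper": 1}
    - {"dp": [0, 0.01, 0], "angular": [0, 0, 0], "gripper": 1}

```text
time_s: 4.2
eef_pos: [435.1, 249.0, 107.6]
ee_rot: [180.0, 0.0, 117.0]
contact_force: [1.5, -1.0, 1.4]
finger_gap: 9.0
finger_force: 30.0
```

Call:
servo_tool:
  deltas:
    - {"dp": [0, 0, 0.02], "angular": [0, 0, 0], "gripper": 1}
    - {"dp": [0, 0, 0.05], "angular": [0, 0, 0], "gripper": 1}
    - {"dp": [0, 0, 0.1], "angular": [0, 0, 0], "gripper": 1}
    - {"dp": [0, 0, 0.15], "angular": [0, 0, 0], "gripper": 1}
    - {"dp": [0, 0, 0.2], "angular": [0, 0, 0], "gripper": 1}

```text
time_s: 4.7
eef_pos: [434.8, 249.2, 148.5]
ee_rot: [180.0, -0.0, 117.0]
contact_force: [-0.1, -0.4, -3.9]
finger_gap: 8.7
finger_force: 30.0
```

Call:
servo_tool:
  deltas:
    - {"dp": [0, 0, 0.15], "angular": [0, 0, 0], "gripper": 1}
    - {"dp": [0.04, -0.1, 0.3], "angular": [0, 0, -0.02], "gripper": 1}
    - {"dp": [0.1, -0.25, 0.35], "angular": [0, 0, -0.04], "gripper": 1}
    - {"dp": [0.17, -0.42, 0.35], "angular": [0, 0, -0.06], "gripper": 1}
    - {"dp": [0.25, -0.6, 0.35], "angular": [0, 0, -0.08], "gripper": 1}

```text
time_s: 5.2
eef_pos: [485.2, 128.4, 219.1]
ee_rot: [179.9, 0.0, 110.1]
contact_force: [0.2, 0.8, -3.8]
finger_gap: 9.1
finger_force: 30.0
```

Call:
servo_tool:
  deltas:
    - {"dp": [0.1, -0.25, 0], "angular": [0, 0, -0.02], "gripper": 1}
    - {"dp": [0.2, -0.5, 0], "angular": [0, 0, -0.04], "gripper": 1}
    - {"dp": [0.3, -0.75, 0], "angular": [0, 0, -0.06], "gripper": 1}
    - {"dp": [0.38, -0.93, 0], "angular": [0, 0, -0.07], "gripper": 1}
    - {"dp": [0.4, -0.97, 0], "angular": [0, 0, -0.07], "gripper": 1}

```text
time_s: 5.7
eef_pos: [567.3, -70.9, 218.0]
ee_rot: [179.9, 0.3, 103.8]
contact_force: [0.9, -2.1, -4.8]
finger_gap: 9.2
finger_force: 30.0
```

Call:
servo_tool:
  deltas:
    - {"dp": [0.02, -0.05, 0], "angular": [0, 0, 0], "gripper": 1}
    - {"dp": [0.04, -0.09, 0], "angular": [0, 0, 0], "gripper": 1}
    - {"dp": [0.04, -0.1, 0], "angular": [0, 0, 0], "gripper": 1}
    - {"dp": [0.04, -0.1, 0], "angular": [0, 0, 0], "gripper": 1}
    - {"dp": [0.04, -0.1, 0], "angular": [0, 0, 0], "gripper": 1}

```text
time_s: 6.2
eef_pos: [572.4, -83.7, 217.7]
ee_rot: [180.0, -0.0, 104.2]
contact_force: [0.3, 0.2, -3.6]
finger_gap: 8.8
finger_force: 30.0
```

Run:
```python
from h import *
s=sense();print(s['eef_pos'],s['ee_rot'],s['finger_gap'])
z=lambda i,x,y:cv2.resize(i[y:y+150,x:x+100],(400,600),interpolation=cv2.INTER_CUBIC)
cv2.imwrite('pics/c2.png',np.hstack([z(capture('scene')[:,:,::-1],250,200),z(capture('side')[:,:,::-1],260,130)]))
```

```text
[572.36527951 -83.71620529 217.67240435] [ 1.79997431e+02 -3.44780310e-02  1.04168459e+02] 8.777629457701183
```

View pics/c2.png

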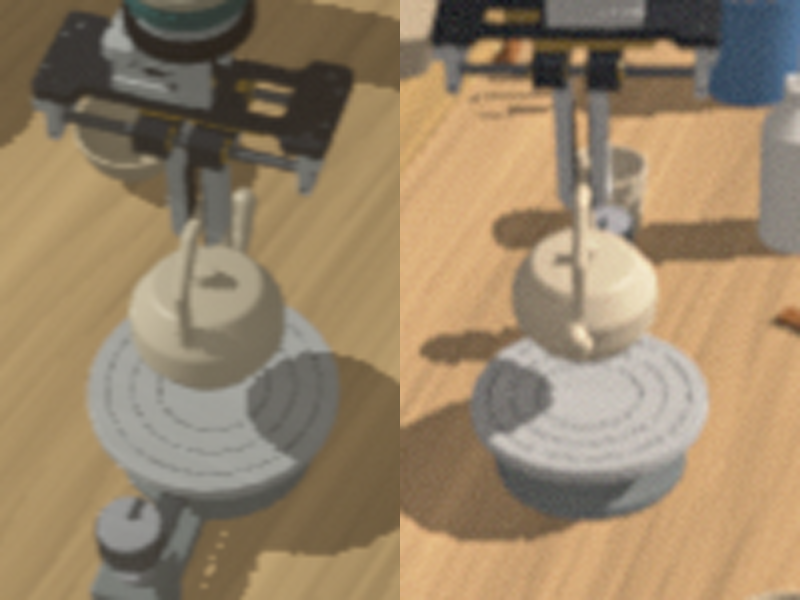

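The picture shows the pot hanging level over the wheel, with its body at scene (301.8,278.8) and side (306.3,203.5). The spout points away from the screw.

Run:
```python
from h import *
a=cam('scene');b=cam('side')
(o1,d1),(o2,d2)=ray(a,301.75,278.75),ray(b,306.25,203.5)
t=np.linalg.lstsq(np.c_[d1,-d2],o2-o1,rcond=None)[0];print((o1+d1*t[0]+o2+d2*t[1])/2)
```

```text
[575.7100945  -87.60830645 142.26748612]
```

Call:
servo_tool:
  deltas:
    - {"dp": [0.005, 0, -0.06], "angular": [0, 0, 0], "gripper": 1}
    - {"dp": [0.01, 0, -0.12], "angular": [0, 0, 0], "gripper": 1}
    - {"dp": [0.01, 0, -0.18], "angular": [0, 0, 0], "gripper": 1}
    - {"dp": [0.01, 0, -0.22], "angular": [0, 0, 0], "gripper": 1}
    - {"dp": [0.01, 0, -0.235], "angular": [0, 0, 0], "gripper": 1}

```text
time_s: 6.8
eef_pos: [574.9, -85.3, 169.8]
ee_rot: [-180.0, 0.0, 104.1]
contact_force: [0.3, -1.4, 4.5]
finger_gap: 8.8
finger_force: 30.0
```

Call:
servo_tool:
  deltas:
    - {"dp": [0, 0, 0.02], "angular": [0, 0, 0], "gripper": 1}
    - {"dp": [0, 0.015, 0.02], "angular": [0, 0, 0], "gripper": 1}
    - {"dp": [0, 0.015, 0.01], "angular": [0, 0, 0], "gripper": 1}
    - {"dp": [0, 0.015, 0], "angular": [0, 0, 0], "gripper": 1}
    - {"dp": [0, 0.015, 0], "angular": [0, 0, 0], "gripper": 1}

```text
time_s: 7.3
eef_pos: [574.7, -81.9, 170.3]
ee_rot: [-180.0, 0.0, 104.1]
contact_force: [-0.1, -0.6, -3.3]
finger_gap: 9.4
finger_force: 30.0
```

Call:
servo_tool:
  deltas:
    - {"dp": [0, 0, -0.005], "angular": [0, 0, 0], "gripper": 1}
    - {"dp": [0, 0, -0.01], "angular": [0, 0, 0], "gripper": 1}
    - {"dp": [0, 0, -0.014], "angular": [0, 0, 0], "gripper": 1}
    - {"dp": [0, 0, -0.014], "angular": [0, 0, 0], "gripper": 1}
    - {"dp": [0, 0, -0.014], "angular": [0, 0, 0], "gripper": 1}

```text
time_s: 7.8
eef_pos: [576.4, -82.8, 169.7]
ee_rot: [179.8, 0.2, 104.1]
contact_force: [-0.2, -2.4, 5.5]
finger_gap: 9.0
finger_force: 30.0
```

Call:
servo_tool:
  deltas:
    - {"dp": [0, 0, 0.008], "angular": [0, 0, 0], "gripper": 1}
    - {"dp": [0, 0, 0.008], "angular": [0, 0, 0], "gripper": -1}
    - {"dp": [0, 0, 0.008], "angular": [0, 0, 0], "gripper": -1}
    - {"dp": [0, 0, 0.008], "angular": [0, 0, 0], "gripper": -1}
    - {"dp": [0, 0, 0.008], "angular": [0, 0, 0], "gripper": -1}

```text
time_s: 8.3
eef_pos: [574.6, -81.8, 169.0]
ee_rot: [-180.0, -0.0, 104.1]
contact_force: [-0.8, -0.2, 0.5]
finger_gap: 37.6
finger_force: 0.0
```

Call:
servo_tool:
  deltas:
    - {"dp": [0, 0, 0], "angular": [0, 0, 0], "gripper": -1}
    - {"dp": [0, 0, 0], "angular": [0, 0, 0], "gripper": -1}
    - {"dp": [0, 0, 0.03], "angular": [0, 0, 0], "gripper": -1}
    - {"dp": [0, 0, 0.1], "angular": [0, 0, 0], "gripper": -1}
    - {"dp": [0, 0, 0.2], "angular": [0, 0, 0], "gripper": -1}

```text
time_s: 8.8
eef_pos: [574.1, -81.8, 209.2]
ee_rot: [-179.9, -0.1, 104.1]
contact_force: [0.3, -0.9, 0.0]
finger_gap: 77.7
finger_force: 0.0
```

Call:
servo_tool:
  deltas:
    - {"dp": [0, 0, 0.15], "angular": [0, 0, 0.0], "gripper": -1}
    - {"dp": [0, 0, 0.35], "angular": [0, 0, 0], "gripper": -1}
    - {"dp": [0, -0.1, 0.4], "angular": [0, 0, 0], "gripper": -1}
    - {"dp": [0, -0.2, 0.4], "angular": [0, 0, 0], "gripper": -1}
    - {"dp": [0, -0.2, 0.4], "angular": [0, 0, 0], "gripper": -1}

```text
time_s: 9.3
eef_pos: [575.1, -123.9, 290.2]
ee_rot: [179.9, 0.1, 104.0]
contact_force: [0.1, 0.7, -0.7]
finger_gap: 94.1
finger_force: 0.0
```

Run:
```python
from h import *
s=sense();print(s['eef_pos'],s['ee_rot'],s['finger_gap'],s['joint_positions']);np.save('w2.npy',np.r_[s['eef_pos'],s['ee_rot']])
w=capture('wrist')[:,:,::-1];cv2.imwrite('pics/w2.png',w);a=capture('scene')[:,:,::-1];b=capture('side')[:,:,::-1];cv2.imwrite('pics/s2.png',a);cv2.imwrite('pics/d2.png',b)
z=lambda i,x,y:cv2.resize(i[y:y+100,x:x+80],(240,300))
cv2.imwrite('pics/w2c.png',np.hstack([cv2.resize(w,(560,420)),np.vstack([z(a,255,250),z(b,265,160)])[:420]]) )
```

```text
[ 575.08480487 -123.89676635  290.20586377] [1.79932568e+02 1.12580703e-01 1.03966010e+02] 94.09208560645777 [-1.88943061e+01  1.49952175e+01  7.55653874e+01 -5.79830365e-02
  8.93216671e+01 -3.28597551e+01]
```

View pics/w2.png

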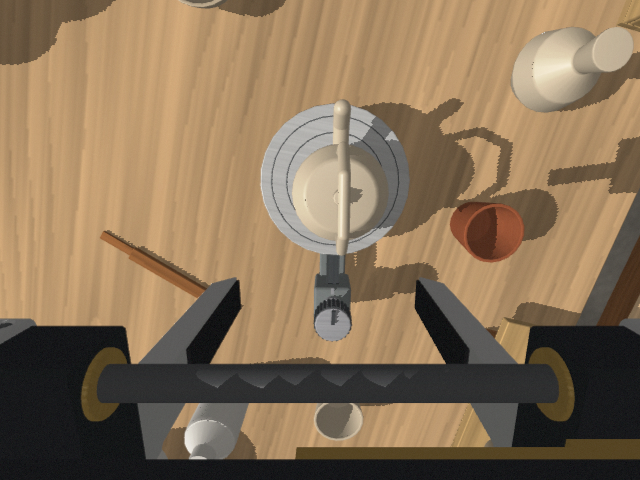

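The wrist view shows the teapot standing free on the wheel. The wheel's outline centre is at about (335,178), the body at (340,192), the spout at (342,107) and the knob's top at (333,322). The pointer points up towards the wheel, so the screw is about 90° short of seated.

Run:
```python
from h import *
v=np.load('w2.npy');c=cam('wrist',dict(eef_pos=v[:3],ee_rot=v[3:]))
i=cv2.imread('pics/w2.png')
W=onz(c,335,178,60);B=onz(c,340,192,98);S=onz(c,342,107,122);K=onz(c,333,322,112)
print('wheel',W,'pot',B,'spout',S,'knob',K, np.linalg.norm((K-W)[:2]))
y=(W-K)[:2]/np.linalg.norm((W-K)[:2]);print('spout y',(S-W)[:2]@y,'stand y yaw',np.degrees(np.arctan2(y[1],y[0])),'off',(B-W)[:2])
# pointer
p=i[300:342,312:356];g=cv2.cvtColor(p,cv2.COLOR_BGR2GRAY)
for r in range(4,40,2):print(300+r,g[r,4:38:2])
```

```text
wheel [573.  -77.6  60. ] pot [580.  -87.9  98. ] spout [561.  -10.5 122. ] knob [ 607.1 -225.7  112. ] 151.9750637440235
spout y 68.081629611469 stand y yaw 102.96635886388952 off [  7.  -10.3]
304 [125 120  49  48  40  57  43  45  50  43  49  36  65  38  39  57  67]
306 [122  48  45  60  40  67  52  45  56  57  60  36  75  39  47  41  70]
308 [107  41  45  59  66  79  83  87  89  81  76  60  71  44  46  37  38]
310 [ 52  41  54  81 115 153 152 153  81  74  94 100 120  69  44  36  39]
312 [ 50  42 114 155 159 156 158 150  67  67  89 103 155 136  79  41  34]
314 [ 61 105 159 154 152 151 153 149  71  69  89 150 150 150 145  97  39]
316 [ 84 170 153 153 154 152 152 149  68  71  91 108 149 148 148 138  57]
318 [146 159 157 158 157 158 158 149  69  71 102 154 153 153 152 153 127]
320 [170 150 151 149 150 148 146 143  69  72  90 109 153 152 151 150 146]
322 [170 155 155 153 155 153 152 144  71  74  99 148 147 146 147 148 144]
324 [157 156 155 153 153 153 152 147  71  88 152 152 152 152 152 150 149]
326 [163 158 156 158 155 157 155 156 155 154 154 156 152 151 153 155 153]
328 [165 158 159 157 155 156 155 155 153 153 150 151 152 149 152 148 149]
330 [147 152 152 150 154 152 149 150 150 150 150 150 150 148 149 150 134]
332 [ 97 160 155 153 153 154 152 153 151 151 150 150 150 148 148 145 103]
334 [151 111 153 154 154 153 153 153 151 149 150 151 149 148 148 142 151]
336 [150 139 139 150 150 151 146 146 148 147 146 146 148 150 134 140 160]
338 [147 147 156 100 154 150 150 147 148 145 146 146 139 133 157 161 160]
```

```bash
python3 - <<'E'
from h import *
v=np.load('w2.npy');c=cam('wrist',dict(eef_pos=v[:3],ee_rot=v[3:]))
i=cv2.imread('pics/w2.png');h=cv2.cvtColor(i,cv2.COLOR_BGR2HSV)
m=(h[...,1]<35).astype(np.uint8)*255;m[:95]=0;m[262:]=0;m[:,:250]=0;m[:,420:]=0
m=cv2.morphologyEx(m,cv2.MORPH_OPEN,np.ones((3,3)))
# outer wheel edge: leftmost/rightmost grey per row on unoccluded rows -> world circle fit at z=60
P=[]
for y in range(112,236,3):
    x=np.flatnonzero(m[y]); 
    if len(x)>5:P+= [onz(c,x[0],y,60)[:2],onz(c,x[-1],y,60)[:2]]
P=np.array(P)
from scipy.optimize import least_squares
r=least_squares(lambda q:np.hypot(*(P-q[:2]).T)-q[2],[573,-80,85],loss='soft_l1');print('wheel fit',r.x,np.median(abs(r.fun)))
B=((h[...,0]>8)&(h[...,0]<35)&(h[...,1]>=35)).astype(np.uint8)*255
for y in(170,180,190,200,210,220,230):
    print(y,np.flatnonzero(m[y])[[0,-1]],''.join('g' if m[y,x] else 'b' if B[y,x] else '.' for x in range(256,416,2)))
E
grep -c . h.py
```

```text
wheel fit [573.63077319 -82.66125598  83.49330615] 0.23844731381254292
170 [261 408] bbbggggggggggggggggggbbbbbbbbbbbbbbbbbbbbbbbbbbbbbbbbbbbbbbbbbbbgggggggggggggbbb
180 [261 408] bbbggggggggggggggggbbbbbbbbbbbbbbbbbbbbbbbbbbbbbbbbbbbbbbbbbbbbbbbgggggggggggbbb
190 [262 407] bbbgggggggggggggggbbbbbbbbbbbbbbbbbbbbbbbbbbbbbbbbbbbbbbbbbbbbbbbbggggggggggbbbb
200 [264 405] bbbbgggggggggggggggbbbbbbbbbbbbbbbbbbbbbbbbbbbbbbbbbbbbbbbbbbbbbbbgggggggggbbbbb
210 [268 401] bbbbbbggggggggggggggbbbbbbbbbbbbbbbbbbbbbbbbbbbbbbbbbbbbbbbbbbbbbggggggggbbbbbbb
220 [273 396] bbbbbbbbbggggggggggggggbbbbbbbbbbbbbbbbbbbbbbbbbbbbbbbbbbbbbbbgggggggggbbbbbbbbb
230 [280 388] bbbbbbbbbbbbgggggggggggggggbbbbbbbbbbbbbbbbbbbbbbbbbbbbbbggggggggggbbbbbbbbbbbbb
15
```

Run:
```python
from h import *
a=cv2.imread('pics/s2.png');b=cv2.imread('pics/d2.png')
z=lambda i,x,y:cv2.resize(i[y:y+110,x:x+80],(400,550),interpolation=cv2.INTER_CUBIC)
cv2.imwrite('pics/c3.png',np.hstack([z(a,262,240),z(b,267,160)]))
```

```text
(no output)
```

View pics/c3.png

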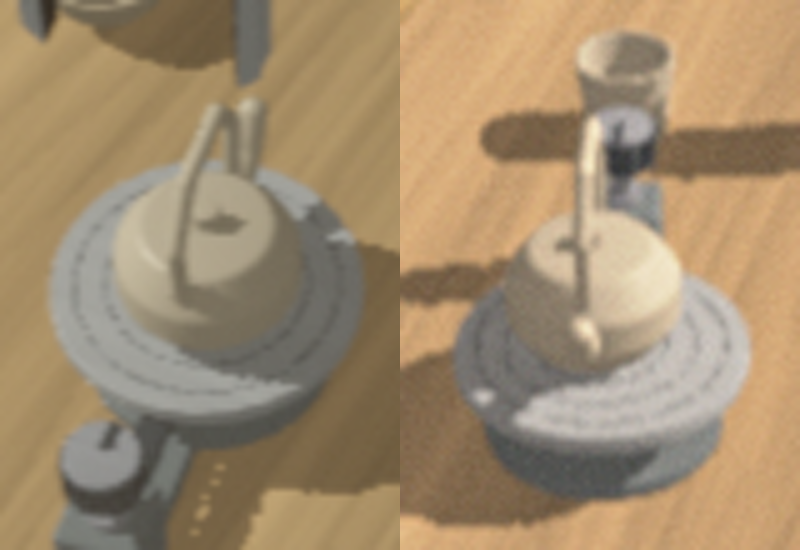

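The pot's outline lies about 7 mm from the wheel's fitted centre (574,-83), upright and spout outward, so it is within tolerance. The pointer lies along stand +y, so the screw is about 1.6 rad short of seated. I go to the knob next, turning first so that the later sweep keeps the gripper's long side away from the pot.

Call:
servo_tool:
  deltas:
    - {"dp": [0.04, -0.1, 0], "angular": [0, 0, 0.08], "gripper": -1}
    - {"dp": [0.08, -0.25, 0], "angular": [0, 0, 0.17], "gripper": -1}
    - {"dp": [0.12, -0.4, 0], "angular": [0, 0, 0.26], "gripper": -1}
    - {"dp": [0.16, -0.515, 0], "angular": [0, 0, 0.35], "gripper": -1}
    - {"dp": [0.16, -0.515, 0], "angular": [0, 0, 0.44], "gripper": -1}

```text
time_s: 9.95
eef_pos: [607.5, -226.9, 287.9]
ee_rot: [-180.0, -0.0, 142.1]
contact_force: [-0.2, -0.9, -0.3]
finger_gap: 93.8
finger_force: 0.0
```

Call:
servo_tool:
  deltas:
    - {"dp": [0, 0, -0.05], "angular": [0, 0, 0.07], "gripper": -1}
    - {"dp": [0, 0, -0.15], "angular": [0, 0, 0.142], "gripper": -1}
    - {"dp": [0, 0, -0.25], "angular": [0, 0, 0.142], "gripper": -1}
    - {"dp": [0, 0, -0.35], "angular": [0, 0, 0.142], "gripper": -1}
    - {"dp": [0, 0, -0.4], "angular": [0, 0, 0.142], "gripper": -1}

```text
time_s: 10.45
eef_pos: [605.9, -223.3, 207.0]
ee_rot: [180.0, -0.2, 154.2]
contact_force: [0.2, 0.5, 0.6]
finger_gap: 94.1
finger_force: 0.0
```

Run:
```python
from h import *
s=sense();c=cam('wrist',s);print(s['eef_pos'],s['ee_rot'],s['torque'],s['joint_positions'][5],proj(c,[607,-227,112]))
cv2.imwrite('pics/w3.png',capture('wrist')[:,:,::-1])
```

```text
[ 605.85968354 -223.27746506  206.96579934] [179.96344629  -0.23387197 154.17044036] [ 0.00114485 -0.13124651  0.0174091 ] -90.59676432445214 (np.float64(324.11275602909046), np.float64(251.70321789572483))
```

View pics/w3.png

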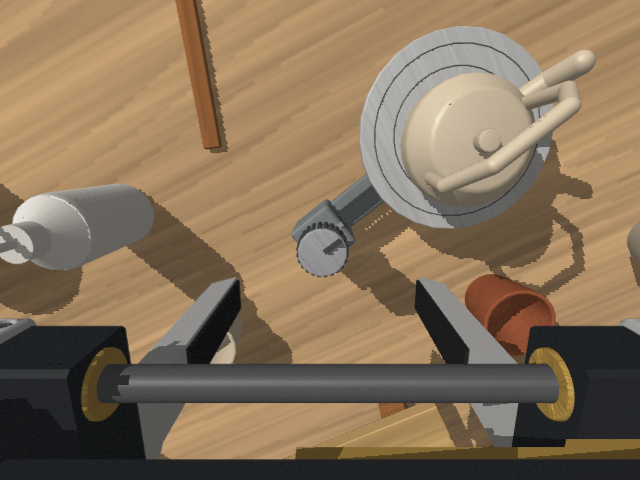

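The knob's top is at (323,251), where (607,-227) projects, so its position is confirmed. The pot stands well on the wheel.

Call:
servo_tool:
  deltas:
    - {"dp": [0, 0, -0.15], "angular": [0, 0, 0], "gripper": -1}
    - {"dp": [0, 0, -0.3], "angular": [0, 0, 0], "gripper": -1}
    - {"dp": [0, 0, -0.45], "angular": [0, 0, 0], "gripper": -1}
    - {"dp": [0, 0, -0.58], "angular": [0, 0, 0], "gripper": -1}
    - {"dp": [0, 0, -0.62], "angular": [0, 0, 0], "gripper": -1}

```text
time_s: 11.0
eef_pos: [605.5, -223.7, 83.0]
ee_rot: [180.0, -0.3, 154.1]
contact_force: [-0.1, -0.5, 1.1]
finger_gap: 93.8
finger_force: 0.0
```

Call:
servo_tool:
  deltas:
    - {"dp": [0, 0, 0], "angular": [0, 0, 0], "gripper": -1}
    - {"dp": [0, 0, 0], "angular": [0, 0, 0], "gripper": 1}
    - {"dp": [0, 0, 0], "angular": [0, 0, 0], "gripper": 1}
    - {"dp": [0, 0, 0], "angular": [0, 0, 0], "gripper": 1}
    - {"dp": [0, 0, 0], "angular": [0, 0, 0], "gripper": 1}
  squeeze: 25

```text
time_s: 11.5
eef_pos: [607.2, -225.2, 86.3]
ee_rot: [180.0, 0.1, 154.1]
contact_force: [0.3, 0.5, -0.8]
finger_gap: 65.0
finger_force: 0.0
```

Call:
servo_tool:
  deltas:
    - {"dp": [0, 0, 0], "angular": [0, 0, 0], "gripper": 1}
    - {"dp": [0, 0, 0], "angular": [0, 0, 0], "gripper": 1}
    - {"dp": [0, 0, 0], "angular": [0, 0, 0], "gripper": 1}
    - {"dp": [0, 0, 0], "angular": [0, 0, 0], "gripper": 1}
    - {"dp": [0, 0, 0], "angular": [0, 0, 0], "gripper": 1}

```text
time_s: 12.0
eef_pos: [605.4, -227.6, 85.4]
ee_rot: [-179.7, -0.0, 154.2]
contact_force: [-3.4, -6.0, 1.4]
finger_gap: 39.2
finger_force: 25.0
```

Run:
```python
from h import *
s=sense();print({k:s[k] for k in('eef_pos','ee_rot','torque','contact_force','finger_gap','finger_force')})
```

```text
{'eef_pos': array([ 605.44658114, -227.6495574 ,   85.35547109]), 'ee_rot': array([-1.79708404e+02, -1.23973252e-02,  1.54156683e+02]), 'torque': array([-0.95185919,  0.42186582,  0.07660479]), 'contact_force': array([-3.40312612, -6.02274761,  1.41748415]), 'finger_gap': 39.213165056810645, 'finger_force': 25.000591278076172}
```

Call:
servo_tool:
  deltas:
    - {"dp": [0, -0.005, 0], "angular": [0, 0, -0.06], "gripper": 1}
    - {"dp": [0, -0.005, 0], "angular": [0, 0, -0.14], "gripper": 1}
    - {"dp": [0, -0.005, 0], "angular": [0, 0, -0.23], "gripper": 1}
    - {"dp": [0, -0.005, 0], "angular": [0, 0, -0.32], "gripper": 1}
    - {"dp": [0, -0.005, 0], "angular": [0, 0, -0.4], "gripper": 1}

```text
time_s: 12.5
eef_pos: [606.1, -227.0, 85.3]
ee_rot: [-179.9, 0.1, 119.5]
contact_force: [-1.3, -0.7, 0.2]
finger_gap: 39.5
finger_force: 25.0
```

Call:
servo_tool:
  deltas:
    - {"dp": [0, 0, 0], "angular": [0, 0, -0.08], "gripper": 1}
    - {"dp": [0, 0, 0], "angular": [0, 0, -0.16], "gripper": 1}
    - {"dp": [0, 0, 0], "angular": [0, 0, -0.24], "gripper": 1}
    - {"dp": [0, 0, 0], "angular": [0, 0, -0.32], "gripper": 1}
    - {"dp": [0, 0, 0], "angular": [0, 0, -0.4], "gripper": 1}

```text
time_s: 13.0
eef_pos: [607.0, -226.8, 85.3]
ee_rot: [180.0, 0.1, 85.1]
contact_force: [0.4, -2.0, 0.3]
finger_gap: 39.8
finger_force: 25.0
```

Run:
```python
from h import *
s=sense();print({k:s[k] for k in('eef_pos','ee_rot','torque','contact_force','finger_gap','finger_force')})
```

```text
{'eef_pos': array([ 607.03905407, -226.77506907,   85.34495217]), 'ee_rot': array([1.79962044e+02, 8.01465599e-02, 8.50966385e+01]), 'torque': array([-0.30783483,  0.03304429,  0.05740656]), 'contact_force': array([ 0.37409635, -1.99524907,  0.25096104]), 'finger_gap': 39.80422679914764, 'finger_force': 24.99265193939209}
```

Call:
servo_tool:
  deltas:
    - {"dp": [0, 0, 0], "angular": [0, 0, -0.05], "gripper": 1}
    - {"dp": [0, 0, 0], "angular": [0, 0, -0.1], "gripper": 1}
    - {"dp": [0, 0, 0], "angular": [0, 0, -0.14], "gripper": 1}
    - {"dp": [0, 0, 0], "angular": [0, 0, -0.17], "gripper": 1}
    - {"dp": [0, 0, 0], "angular": [0, 0, -0.2], "gripper": 1}

```text
time_s: 13.5
eef_pos: [607.5, -226.9, 85.4]
ee_rot: [179.9, 0.1, 68.1]
contact_force: [1.0, -0.9, -0.7]
finger_gap: 39.7
finger_force: 25.0
```

Run:
```python
from h import *
s=sense();print({k:s[k] for k in('ee_rot','torque','contact_force')})
```

```text
{'ee_rot': array([1.79887381e+02, 5.25242360e-02, 6.80757962e+01]), 'torque': array([-0.28826675, -0.04574865,  0.04728103]), 'contact_force': array([ 1.02632641, -0.92102854, -0.74318509])}
```

Call:
servo_tool:
  deltas:
    - {"dp": [0, 0, 0], "angular": [0, 0, -0.02], "gripper": 1}
    - {"dp": [0, 0, 0], "angular": [0, 0, -0.04], "gripper": 1}
    - {"dp": [0, 0, 0], "angular": [0, 0, -0.06], "gripper": 1}
    - {"dp": [0, 0, 0], "angular": [0, 0, -0.07], "gripper": 1}
    - {"dp": [0, 0, 0], "angular": [0, 0, -0.08], "gripper": 1}

```text
time_s: 14.0
eef_pos: [608.3, -225.9, 85.3]
ee_rot: [179.8, -0.1, 61.3]
contact_force: [5.1, 0.1, -3.4]
finger_gap: 39.4
finger_force: 25.0
```

Run:
```python
from h import *
s=sense();print({k:s[k] for k in('ee_rot','torque','contact_force')})
```

```text
{'ee_rot': array([ 1.79845633e+02, -6.40090221e-02,  6.13023055e+01]), 'torque': array([-0.02609919, -0.83989977,  0.73322253]), 'contact_force': array([ 5.12649377,  0.06992019, -3.43948944])}
```

Seated: the torque rose from 0.05 to 0.73 N m. I hold briefly, then back off 90°.

Call:
servo_tool:
  deltas:
    - {"dp": [0, 0, 0], "angular": [0, 0, 0], "gripper": 1}
    - {"dp": [0, 0, 0], "angular": [0, 0, 0], "gripper": 1}
    - {"dp": [0, 0, 0], "angular": [0, 0, 0.05], "gripper": 1}
    - {"dp": [0, 0, 0], "angular": [0, 0, 0.13], "gripper": 1}
    - {"dp": [0, 0, 0], "angular": [0, 0, 0.21], "gripper": 1}

```text
time_s: 14.5
eef_pos: [607.4, -225.6, 85.3]
ee_rot: [179.9, -0.1, 79.5]
contact_force: [2.0, 0.2, -1.8]
finger_gap: 39.5
finger_force: 25.0
```

Call:
servo_tool:
  deltas:
    - {"dp": [0, 0, 0], "angular": [0, 0, 0.08], "gripper": 1}
    - {"dp": [0, 0, 0], "angular": [0, 0, 0.16], "gripper": 1}
    - {"dp": [0, 0, 0], "angular": [0, 0, 0.24], "gripper": 1}
    - {"dp": [0, 0, 0], "angular": [0, 0, 0.32], "gripper": 1}
    - {"dp": [0, 0, 0], "angular": [0, 0, 0.4], "gripper": 1}

```text
time_s: 15.0
eef_pos: [605.8, -225.8, 85.3]
ee_rot: [-179.9, -0.1, 113.9]
contact_force: [0.3, -0.1, 0.6]
finger_gap: 39.7
finger_force: 25.0
```

Call:
servo_tool:
  deltas:
    - {"dp": [0, 0, 0], "angular": [0, 0, 0.08], "gripper": 1}
    - {"dp": [0, 0, 0], "angular": [0, 0, 0.16], "gripper": 1}
    - {"dp": [0, 0, 0], "angular": [0, 0, 0.24], "gripper": 1}
    - {"dp": [0, 0, 0], "angular": [0, 0, 0.32], "gripper": 1}
    - {"dp": [0, 0, 0], "angular": [0, 0, 0.39], "gripper": 1}

```text
time_s: 15.5
eef_pos: [604.5, -226.8, 85.3]
ee_rot: [-179.8, -0.2, 147.4]
contact_force: [-2.5, -3.8, 0.7]
finger_gap: 39.4
finger_force: 25.0
```

Call:
servo_tool:
  deltas:
    - {"dp": [0, 0, 0], "angular": [0, 0, 0.03], "gripper": 1}
    - {"dp": [0, 0, 0], "angular": [0, 0, 0.05], "gripper": 1}
    - {"dp": [0, 0, 0], "angular": [0, 0, 0.05], "gripper": 1}
    - {"dp": [0, 0, 0], "angular": [0, 0, 0.05], "gripper": 1}
    - {"dp": [0, 0, 0], "angular": [0, 0, 0.05], "gripper": 1}

```text
time_s: 16.0
eef_pos: [604.4, -227.0, 85.3]
ee_rot: [-179.8, -0.2, 151.5]
contact_force: [-4.4, -3.6, 2.1]
finger_gap: 39.6
finger_force: 25.0
```

Run:
```python
from h import *
s=sense();print({k:s[k] for k in('ee_rot','torque','contact_force','finger_gap','finger_force','qvel')})
w=capture('wrist')[:,:,::-1];a=capture('scene')[:,:,::-1];b=capture('side')[:,:,::-1]
z=lambda i,x,y:cv2.resize(i[y:y+100,x:x+80],(240,300),interpolation=cv2.INTER_CUBIC)
cv2.imwrite('pics/end.png',np.hstack([cv2.resize(w,(560,600)),np.vstack([z(a,255,250),z(b,265,150)])]))
```

```text
{'ee_rot': array([-179.81243756,   -0.18399678,  151.47720251]), 'torque': array([-0.4904648 ,  0.54115531, -0.01478542]), 'contact_force': array([-4.35450362, -3.58060306,  2.13280919]), 'finger_gap': 39.64311694066245, 'finger_force': 25.00272274017334, 'qvel': array([ 0.09735553, -0.01684507,  0.04593073,  0.04608613, -0.07088255,
       -0.05588577])}
```

View pics/end.png

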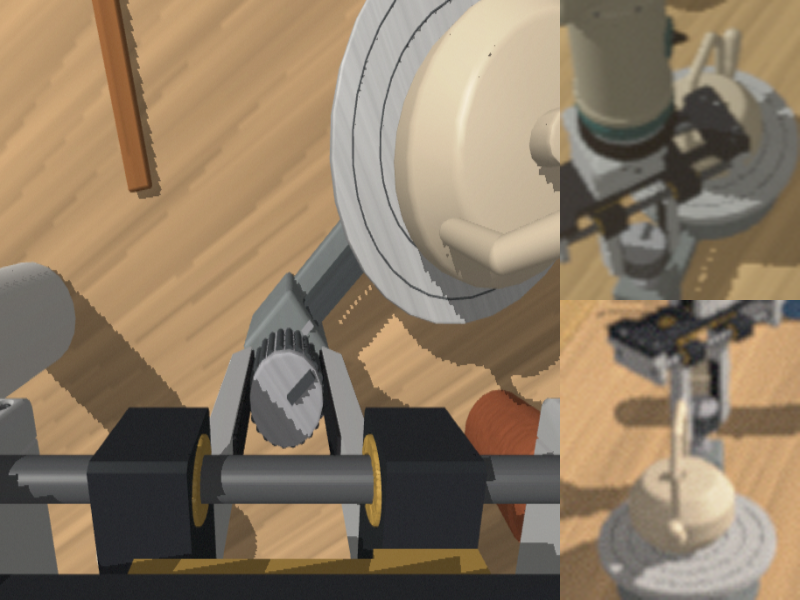

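The last picture shows the pot upright and free on the wheel. The knob, at about (287,397) in the picture, is gripped with its pointer towards the wheel, about a quarter turn from seated.

```bash
python3 -c "from bench import close_job;print(close_job())"
```

```text
the job is handed in; nothing more can be done
None
```

The job is handed in, with no verdict returned: the teapot stands free on the wheel, about 7 mm off its axis by my measurement, with its spout away from the thumbscrew. The screw was seated, backed off about 90° by tool rotation, and is still gripped at 25 N.

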